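# Sound the bore in a cabinet block and transfer the reading

### The arm

A 7-joint arm with a two-finger parallel gripper is mounted at the origin on the work surface. World frame = base frame: x ahead of the robot, y to its left, z up, the work surface at z = 0. Lengths are in m, angles in rad, forces in N, time in s.
With the tool pointing down it reaches from about 0.4 to 0.875 m from the base axis. Payload 6.5 kg.
Tool frame: the origin (TCP) lies at the very end of the fingers, on their centre line; the grasp point (between the pads) lies 19 mm behind it (manip.grip_depth is the distance from the TCP to the grasp point, in m); z points along the fingers, y is the direction in which the jaws open and shut (so a half turn about z gives the same grasp; the last joint's range is limited). The gripper opens to 85 mm and grips with 20 to 120 N. Pads are 22 mm wide; open, the fingers measure 114 mm over their backs; the gripper's body (76 mm by 85 mm) begins 54 mm behind the grasp point. The pads swing forward as they close: fully open they stand 13 mm farther back than shut.
Start: joints at [1.262, 0.536, -0.004, 1.538, 0.003, 1.067, -0.071], TCP at [0.156, -0.631, 0.231] pointing down, gripper open.
Joint ranges: [-2.7, 2.7], [-0.37, 2.16], [-1.27, 1.26], [0.24, 2.4], [-1.31, 4.45], [0.19, 1.91], [-2.76, 2.76]. Speed limits (rad/s): [2.39, 2.39, 3.14, 3.14, 3.14, 3.14, 3.14].

### API

Orientations are given as a 3x3 rotation matrix whose columns are the frame's x, y, z axes.
In Python, from workcell import manip gives the robot as it stands. The module is installed in compiled form; this text tells all that it offers.
- The arm moves only by the shell command python3 -m crank 'ROWS' [FORCE]. ROWS is JSON, a list of rows, each a list of 7 numbers: the shift along the tool's x, y, z in m, then the turn, a rotation vector about the tool's x, y, z in rad, then the finger opening in m, from 0 to 0.0854. A call has 1 to 10 rows; each row shifts and turns the commanded pose from where the row before left it, along the tool's axes as they then stand; what a row does not reach is not made up. A row lasts 1/8 s, in which the tool goes at most 62.5 mm and 10.7 degrees, less where a joint would pass 70% of its speed; a pose out of reach is approached as far as the arm can. A call is refused whole if a number of a shift passes 0.0625 or a number of a turn 0.188, either way. A call with a gripper value outside its range is refused whole. The fingers move at their own pace and stop on an object; FORCE is the grip in N (left out, the last holds). Time passes only in rows, so rows that do not move let the fingers close. It gives the time, the measured TCP pose, the force and the opening at its end, in the units of the state.
- manip.state(): the state, without advancing time (a new reading comes with each control period).
- manip.snapshot(name): name is "scene" or "top" or "wrist"; returns the picture (420x560x3 uint8, red, green, blue); there is no depth.
- manip.camera_info(name): a dict with "fx", "fy", "cx", "cy" (pixels), "eye" and "orientation" of the camera in the world. Camera axes: x right, y up, looking along -z (the intrinsics and any distortion apply to the point x, -y, -z); pixel columns grow to the right and rows downward; lengths in m; the calibration is good to about 2 mm. The wrist camera is an equidistant fisheye: a pixel r from the principal point sees the ray r / f radians off the axis. A picture is of the moment at which its call begins: read the wrist's pose just before it. camera_info takes no time and is no camera call; for the wrist camera it gives the pose at the moment of the call.
- manip.finish_job(): hands the job in, once; it reports no verdict.
The state is a dict: "clock": time; "q": joint angles; "joint_vel": joint speeds; "tau": joint torques, N m; "tool_pos": TCP position; "ee_rot": TCP orientation; "contact_force": force on the tool from outside, world axes, zero at the start; "moment": the same for the moment, N m; "width": finger opening in m.
Only numpy, scipy, OpenCV 4.12 (cv2) and the standard library are available. Lean on these libraries where they do the work, as an engineer would, in place of code of your own. Each camera call takes 0.05 s, during which the arm holds its last target. There are 200 camera calls.

### The job

Take the round-headed depth rod out of the wooden rack and, keeping hold of it on the way in, slide it down the wide bore of the bored wooden block until it bottoms, then let it stand there. Then read how far it stands out by pushing the head of the column gauge down until its top is level with the top of the rod, and leave both like that.

Things in the scene. Friction and masses are not known exactly. Their poses are not given: they have to be found in the camera images.
- depth_rod: Aluminium depth rod, 110 g, 150 mm long: shank 18 mm in diameter; on top a round head 30 mm wide, 20 mm high, good to grip. Stands upright in one of 3 holes (22 mm wide, 55 mm apart, 35 mm deep) of a wooden rack 60x160x55 mm, lower end 20 mm above the table. Next to it: shorter headless pin (top at 115 mm), square-headed drift (130 mm). Origin: centre of its lower end; z along the rod to the head.
- rod_top (a point): Centre of the flat top of the depth rod's head, 150 mm along the rod from its lower end.
- bore_mouth (a point): Centre of the mouth of the vertical blind bore, 24 mm wide, chamfered, in the top of a fixed pale wooden block (110x90 mm, 90 mm high, between two low cleats). 90 mm above the table; z up. The bore is 15 mm lengthwise, 8 mm across from the block's centre; its depth is unknown, 40 to 75 mm. A loose block of the same size with only four tiny holes is not meant.
- column_top (a point): Centre of the flat top of the column gauge's round steel head (44 mm wide, 16 mm thick), on a column that slides down into a 120 mm high sleeve on a fixed dark foot 110x80 mm. Starts 228 to 240 mm above the table, higher than the rod will stand; can be pushed down to 150 mm. Friction holds it where it is left: about 5 N moves it down, 8 N up. z up.
Mind the look-alikes: they are no part of the job. Leave any yellow look-alike of the part that bears column_top alone.

How it is judged:
By the outcome, as a careful person would: the job done as asked, in the order asked, and still so for the second after the job is handed in, with the robot touching nothing.
It also fails if it takes over 54 s, if anything falls off the work surface, if the arm or the gripper's body presses on something with over 40 N, if the wrist force passes 120 N, or if a joint passes its speed limit or range.

## Working session

There is one attempt and no reset: what is moved stays moved. The work goes in short steps, Python scripts to look and compute and a shell command to move; the robot and the scene stay as the last step left them, time stands still between calls to the robot, and variables do not carry over. Pictures are saved under pics/ and viewed, about 8 in all and at most 12, crops included, and the job is handed in when it is done.

```bash
mkdir -p pics
cat > h.py <<'E'
import numpy as np, cv2
from workcell import manip
def snap(n,f):
    ci=manip.camera_info(n); im=manip.snapshot(n); cv2.imwrite('pics/'+f,cv2.cvtColor(im,cv2.COLOR_RGB2BGR)); return im,ci
def ray(ci,u,v,fish=False):
    x=(u-ci['cx'])/ci['fx']; y=(v-ci['cy'])/ci['fy']
    if fish:
        r=np.hypot(x,y); s=np.sin(r)/r if r>1e-9 else 1; d=np.array([x*s,-y*s,-np.cos(r)])
    else: d=np.array([x,-y,-1.])
    d=np.array(ci['orientation'])@d
    return np.array(ci['eye']),d/np.linalg.norm(d)
def plane(ci,u,v,z,fish=False):
    e,d=ray(ci,u,v,fish); return e+d*(z-e[2])/d[2]
def tri(rs):
    A=0;b=0
    for e,d in rs:
        P=np.eye(3)-np.outer(d,d); A=A+P; b=b+P@e
    return np.linalg.solve(A,b)
def proj(ci,p,fish=False):
    c=np.array(ci['orientation']).T@(np.array(p)-np.array(ci['eye'])); c=np.array([c[0],-c[1],-c[2]])
    if fish:
        t=np.arctan2(np.hypot(c[0],c[1]),c[2]); k=t/max(1e-9,np.hypot(c[0],c[1])); 
    else: k=1/c[2]
    return ci['fx']*c[0]*k+ci['cx'],ci['fy']*c[1]*k+ci['cy']
E
python3 - <<'E'
from h import *
import pickle
for n in('scene','top','wrist'):
    im,ci=snap(n,n+'0.png'); print(n,ci); pickle.dump(ci,open(n+'0.pkl','wb'))
s=manip.state(); print(s['ee_rot'],s['tool_pos'],s['contact_force'],s['width'],s['clock'])
E
```

```text
scene {'fx': 446.18980183998593, 'fy': 446.18980183998593, 'cx': 279.2232519854558, 'cy': 202.13141044816405, 'eye': array([ 1.28067699, -0.52662361,  0.87280837]), 'orientation': array([[ 0.55729344, -0.50946337,  0.65564555],
       [ 0.83012063,  0.3247511 , -0.45325099],
       [ 0.01799317,  0.7968587 ,  0.60389772]])}
top {'fx': 472.0971868745323, 'fy': 472.0971868745323, 'cx': 287.11749249871383, 'cy': 204.36620223277387, 'eye': array([0.37542665, 0.00197386, 1.50531736]), 'orientation': array([[-0.01025604,  0.99597067, -0.08909123],
       [-0.99988831, -0.01118327, -0.00991467],
       [-0.01087105,  0.0889796 ,  0.99597412]])}
wrist {'fx': 325.19226210127806, 'fy': 325.19226210127806, 'cx': 275.9598367339341, 'cy': 207.58695941711406, 'eye': array([ 0.2381831 , -0.61040809,  0.37323403]), 'orientation': array([[ 0.23976562,  0.91820193,  0.31530566],
       [-0.97082791,  0.22756029,  0.07556116],
       [-0.00237064, -0.32422451,  0.94597719]])}
[[ 9.70663448e-01  2.40441916e-01 -3.94192178e-04]
 [ 2.40442222e-01 -9.70662684e-01  1.22116555e-03]
 [-8.90082545e-05 -1.28012120e-03 -9.99999177e-01]] [ 0.15616044 -0.63049136  0.23063955] [ 0.37428649  0.33989792 -0.47662215] 0.08542115112780692 0.15
```

View pics/scene0.png

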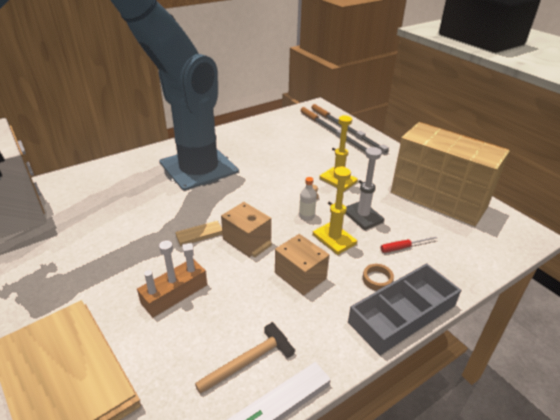

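View pics/top0.png

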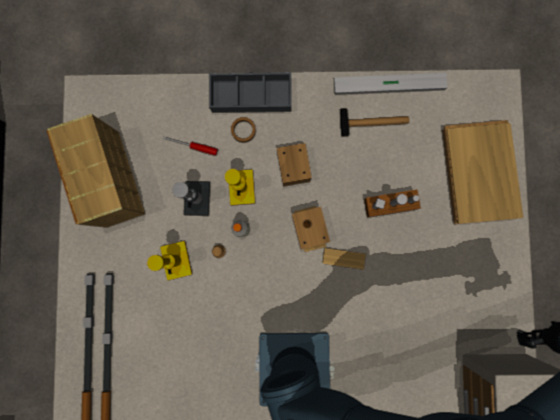

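Scene view: the rack is at (172,285), with candidates at left pin (150,282), tall middle (166,248) and right (188,252). There are two blocks, at (247,228) and (302,263). Gauges are yellow (342,175), yellow (345,120) and grey steel (373,155). Next is a close crop to check the choice.

Run:
```python
import cv2,numpy as np
s=cv2.imread('pics/scene0.png');t=cv2.imread('pics/top0.png')
f=lambda a,x,y,w,h:cv2.resize(a[y:y+h,x:x+w],(400,300),interpolation=cv2.INTER_CUBIC)
cv2.imwrite('pics/c1.png',np.vstack([np.hstack([f(s,125,230,96,72),f(t,356,172,80,60)]),np.hstack([f(t,276,195,80,60),f(t,164,165,80,60)])]))
```

```text
(no output)
```

View pics/c1.png

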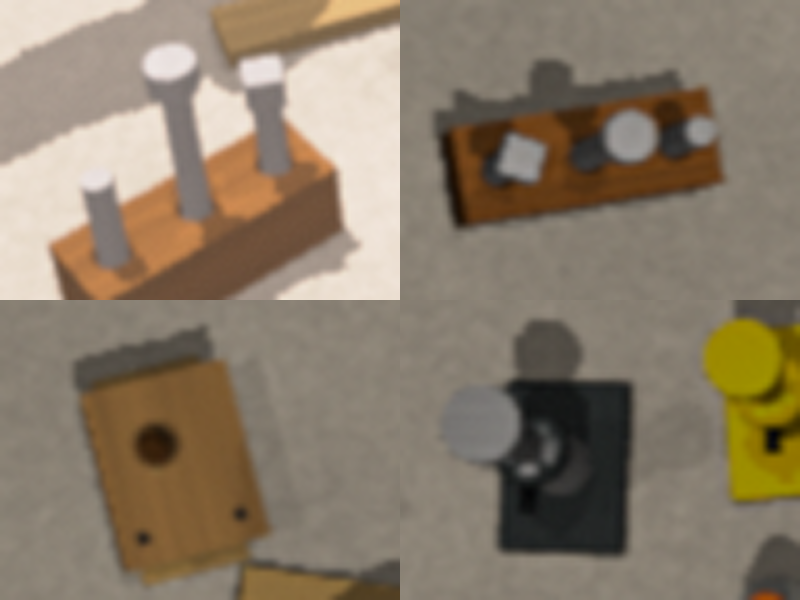

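The crop confirms the choice: the round head is at scene (166,245) and top (402,199), in the middle hole. The wide bore is at top (307,224), and the steel gauge head at top (180,190).

Run:
```python
from h import *
import pickle
S=pickle.load(open('scene0.pkl','rb'));T=pickle.load(open('top0.pkl','rb'))
s=cv2.imread('pics/scene0.png');t=cv2.imread('pics/top0.png')
def cen(im,u,v,r,f):
    c=im[v-r:v+r+1,u-r:u+r+1].astype(int); m=f(c).astype(np.uint8)
    n,l,st,ce=cv2.connectedComponentsWithStats(m); i=1+np.argmax(st[1:,4]); return ce[i]+[u-r,v-r],st[i,4]
br=lambda c:(c.min(2)>140)&(c.max(2)-c.min(2)<30)
dk=lambda c:c.max(2)<70
for n,im,a,f in[('rodT',t,(402,199,7),br),('rodS',s,(166,245,9),lambda c:(c.min(2)>185)),('boreT',t,(307,224,7),dk),('boreS',s,(240,211,7),dk),('colT',t,(180,190,10),lambda c:c.min(2)>115),('colS',s,(373,154,10),lambda c:c.min(2)>125)]:
    try: print(n,*cen(im,*a,f))
    except Exception as e: print(n,e)
    
for n,a,b in[('rod',(402,198.7),(165.6,244.7)),('col',(180.1,189.7),(373,154))]:
    p=tri([ray(T,*a),ray(S,*b)]);print(n,p,proj(T,p),proj(S,p))
print('bore',plane(T,307,223.6,.09)); print(proj(S,plane(T,307,223.6,.09)))
print('colplane',plane(T,180.1,189.7,.234),proj(S,plane(T,180.1,189.7,.234)))
print('rod plane .17',plane(T,402,198.7,.17))
print('rack ends',plane(T,366,205,.055),plane(T,420,196,.055))
```

```text
rodT [401.61538462 198.75      ] 52
rodS [165.01234568 244.39506173] 81
boreT [306.92857143 223.19047619] 42
boreS attempt to get argmax of an empty sequence
colT [177.80612245 190.64285714] 196
colS [374.8436019  153.42180095] 211
rod [ 0.50805219 -0.31022102  0.1672828 ] (np.float64(401.62352982170927), np.float64(198.5502907180316)) (np.float64(165.09852298281805), np.float64(244.68609304751695))
col [0.53362181 0.30728414 0.22566474] (np.float64(180.02843481535174), np.float64(189.64342036581786)) (np.float64(372.91205069985006), np.float64(154.0135067921128))
bore [ 0.44347444 -0.04294615  0.09      ]
(np.float64(250.76552907676756), np.float64(216.58242475849184))
colplane [0.53243426 0.3050989  0.234     ] (np.float64(372.47615242377134), np.float64(151.4848046898938))
rod plane .17 [ 0.50734424 -0.3106381   0.17      ]
rack ends [ 0.50047395 -0.22640807  0.055     ] [ 0.52643245 -0.39311805  0.055     ]
```

```bash
python3 -m crank '[[0.02,-0.011,-0.02,0,0,0,0.085],[0.0418,-0.0226,-0.02,0,0,0,0.085],[0.0418,-0.0226,0,0,0,0,0.085],[0.0418,-0.0226,0,0,0,0,0.085],[0.0418,-0.0226,0,0,0,0,0.085],[0.0418,-0.0226,0,0,0,0,0.085],[0.0418,-0.0226,0,0,0,0,0.085],[0.0418,-0.0226,0,0,0,0,0.085],[0.0418,-0.0226,0,0,0,0,0.085],[0.0418,-0.0226,0,0,0,0,0.085]]'; python3 -m crank '[[0.02,-0.011,0,0,0,-0.1485,0.085],[0,0,0,0,0,-0.1485,0.085],[0,0,0,0,0,-0.1485,0.085],[0,0,0,0,0,-0.1485,0.085],[0,0,0,0,0,-0.1485,0.085],[0,0,0,0,0,-0.1485,0.085],[0,0,0,0,0,-0.1485,0.085],[0,0,0,0,0,-0.1485,0.085],[0,0,0,0,0,-0.1485,0.085],[0,0,0,0,0,-0.1485,0.085]]'
python3 - <<'E'
from h import *
import pickle
im,ci=snap('wrist','w1.png');pickle.dump(ci,open('w1.pkl','wb'));s=manip.state();print(s['q'])
for p in([.508,-.310,.168],[.4435,-.043,.09]):print(proj(ci,p,True))
E
```

```text
clock: 1.4
tool_pos: [0.4911, -0.325, 0.2727]
ee_rot: [[0.97, 0.242, 0.001], [0.242, -0.97, -0.0], [0.001, 0.001, -1.0]]
contact_force: [0.2, 0.4, 0.5]
width: 0.0848
clock: 2.65
tool_pos: [0.5066, -0.3106, 0.2726]
ee_rot: [[-0.163, 0.987, 0.001], [0.987, 0.163, -0.001], [-0.001, 0.001, -1.0]]
contact_force: [0.0, -0.5, 0.1]
width: 0.0852
[ 0.81378633  0.4401034  -0.45969747  1.62764937  0.21168944  1.12241355
  0.46873735]
(np.float64(276.6809671337634), np.float64(205.76820923533612))
(np.float64(256.398963349852), np.float64(-72.04105678843135))
```

View pics/w1.png

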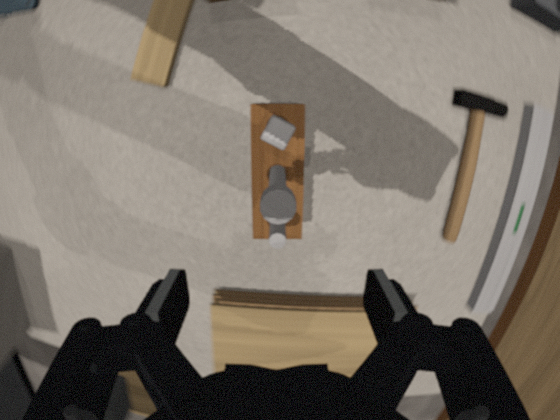

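The wrist view shows the round head at (278,204), with the square drift above it and the headless pin below. The jaws lie across the rack.

Run:
```python
from h import *
import pickle
ci=pickle.load(open('w1.pkl','rb'));T=pickle.load(open('top0.pkl','rb'));S=pickle.load(open('scene0.pkl','rb'))
g=cv2.GaussianBlur(cv2.imread('pics/w1.png',0),(3,3),0)
c=cv2.HoughCircles(g[165:245,240:320],cv2.HOUGH_GRADIENT,1,20,param1=80,param2=12,minRadius=11,maxRadius=24)
print(c)
u,v=c[0,0,:2]+[240,165]
for z in(.165,.17):print(z,plane(ci,u,v,z,True))
print(tri([ray(ci,u,v,True),ray(T,401.8,198.7),ray(S,165.3,244.5)]))
```

```text
[[[38.5 42.5 16.5]]]
0.165 [ 0.50987748 -0.31222543  0.165     ]
0.17 [ 0.50955177 -0.31053967  0.17      ]
[ 0.50869488 -0.31044523  0.16852744]
```

```bash
python3 -m crank '[[0,0.0025,0.02,0,0,0,0.085],[0,0,0.025,0,0,0,0.085],[0,0,0.025,0,0,0,0.085],[0,0,0.025,0,0,0,0.085],[0,0,0.025,0,0,0,0.085],[0,0,0.014,0,0,0,0.085],[0,0,0,0,0,0,0.06]]'; python3 -m crank '[[0,0,0,0,0,0,0.02],[0,0,0,0,0,0,0.02],[0,0,0,0,0,0,0.02],[0,0,0,0,0,0,0.02],[0,0,0,0,0,0,0.02],[0,0,0,0,0,0,0.02],[0,0,0,0,0,0,0.02],[0,0,0,0,0,0,0.02]]' 60
```

```text
clock: 3.58
tool_pos: [0.5079, -0.3109, 0.1361]
ee_rot: [[-0.156, 0.988, -0.002], [0.988, 0.156, 0.001], [0.001, -0.002, -1.0]]
contact_force: [0.3, -0.1, 0.4]
width: 0.0694
clock: 4.58
tool_pos: [0.5092, -0.3122, 0.1384]
ee_rot: [[-0.156, 0.988, 0.002], [0.988, 0.156, -0.001], [-0.001, 0.001, -1.0]]
contact_force: [-0.8, -0.4, 6.2]
width: 0.0284
```

```bash
python3 -m crank '[[0,0,-0.01,0,0,0,0.02],[0,0,-0.015,0,0,0,0.02],[0,0,-0.02,0,0,0,0.02],[0,0,-0.02,0,0,0,0.02],[0,0,-0.02,0,0,0,0.02],[0,0,-0.02,0,0,0,0.02],[0,0,-0.015,0,0,0,0.02],[0,0,0,0,0,0,0.02],[0,0,0,0,0,0,0.02]]'
python3 - <<'E'
from h import *
im,ci=snap('scene','s1.png');im,ci=snap('wrist','w2.png')
a=cv2.imread('pics/s1.png')[110:320,80:360];b=cv2.imread('pics/w2.png')
cv2.imwrite('pics/c2.png',np.hstack([cv2.resize(a,(400,300)),cv2.resize(b,(400,300))]))
E
```

```text
clock: 5.7
tool_pos: [0.5081, -0.3115, 0.2567]
ee_rot: [[-0.156, 0.988, -0.001], [0.988, 0.156, 0.0], [0.001, -0.001, -1.0]]
contact_force: [0.1, -0.4, -1.0]
width: 0.0283
```

View pics/c2.png

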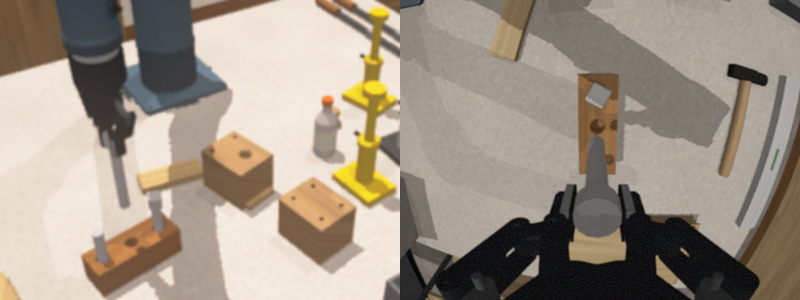

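Scene and wrist views: the rod is held upright and clear of the rack, the middle hole is empty, and the pin and drift are undisturbed. I'm moving towards the bore and stopping 40 mm short to look.

```bash
python3 -m crank '[[0.02,-0.002,0,0,0,0,0.02],[0.04,-0.004,0,0,0,0,0.02],[0.04,-0.004,0,0,0,0,0.02],[0.04,-0.004,0,0,0,0,0.02],[0.04,-0.004,0,0,0,0,0.02],[0.035,-0.002,0,0,0,0,0.02],[0.02,-0.002,0,0,0,0,0.02],[0,0,0,0,0,0,0.02],[0,0,0,0,0,0,0.02]]'
python3 - <<'E'
from h import *
import pickle
im,ci=snap('wrist','w3.png');pickle.dump(ci,open('w3.pkl','wb'));s=manip.state();pickle.dump(s,open('st3.pkl','wb'))
p=s['tool_pos'];print(p,s['q'])
T=pickle.load(open('top0.pkl','rb'));S=pickle.load(open('scene0.pkl','rb'))
b=tri([ray(T,307,223.5),ray(S,251.5,217.8)]);print('bore tri',b)
print('bore px',proj(ci,[.4435,-.043,.09],True),'tip px',proj(ci,[p[0],p[1],p[2]-.1187],True))
a=cv2.imread('pics/w3.png')[60:300,140:420];cv2.imwrite('pics/c3.png',cv2.resize(a,None,fx=2.5,fy=2.5,interpolation=cv2.INTER_CUBIC))
E
```

```text
clock: 6.92
tool_pos: [0.4502, -0.0841, 0.2572]
ee_rot: [[-0.155, 0.988, 0.0], [0.988, 0.155, -0.001], [-0.001, -0.0, -1.0]]
contact_force: [-0.2, -1.0, -0.6]
width: 0.0287
[ 0.45021629 -0.08430505  0.25718509] [ 0.60171261  0.22412609 -0.58494399  1.96977769  0.1477903   0.98906359
  0.10179952]
bore tri [ 0.44442707 -0.04229265  0.08597404]
bore px (np.float64(274.8342870813324), np.float64(144.012103738319)) tip px (np.float64(275.0395354139754), np.float64(201.1440929033989))
```

View pics/c3.png

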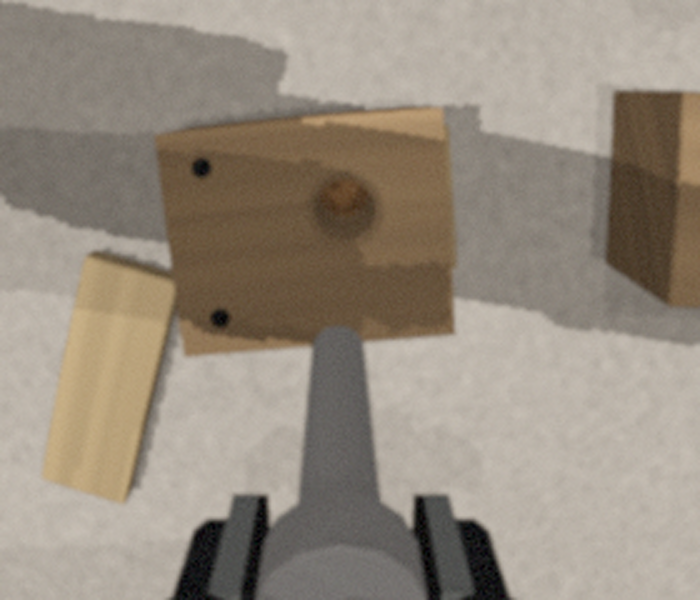

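The wrist crop shows the bore mouth centred at crop (345,206), full-image (278,142), and the rod tip at full-image (275,200), matching the prediction. The other block is off to the right.

Run:
```python
from h import *
import pickle
ci=pickle.load(open('w3.pkl','rb'));s=pickle.load(open('st3.pkl','rb'));p=s['tool_pos'];R=np.array(s['ee_rot'])
T=pickle.load(open('top0.pkl','rb'));S=pickle.load(open('scene0.pkl','rb'))
b=plane(ci,277.8,142.2,.09,True);print('bore wrist',b)
print('tri3',tri([ray(ci,277.8,142.2,True),ray(T,307,223.5),ray(S,251.5,217.8)]))
d=p-[0,0,.1187]; f=d+R[:,0]*.009; print('far edge px',proj(ci,f,True),'obs (275.2,190.4)')
print('edges',proj(ci,d+R[:,1]*.009,True),proj(ci,d-R[:,1]*.009,True))
print('tool shift',R.T@(b-p))
```

```text
bore wrist [ 0.44602727 -0.04082627  0.09      ]
tri3 [ 0.44510059 -0.04202984  0.08619417]
far edge px (np.float64(275.02883516546257), np.float64(190.89591800182995)) obs (275.2,190.4)
edges (np.float64(285.6955577662997), np.float64(201.14191211844786)) (np.float64(264.3849750596718), np.float64(201.15088477806083))
tool shift [0.0436553  0.00258902 0.16717152]
```

```bash
python3 -m crank '[[0.02,0.0025,0,0,0,0,0.02],[0.0235,0,0,0,0,0,0.02],[0,0,0.02,0,0,0,0.02],[0,0,0.016,0,0,0,0.02],[0,0,0,0,0,0,0.02],[0,0,0,0,0,0,0.02]]'
python3 - <<'E'
from h import *
import pickle
im,ci=snap('wrist','w4.png');s=manip.state();p=s['tool_pos'];R=np.array(s['ee_rot'])
im2,S=snap('scene','s4.png')
print(p);d=p-[0,0,.1187]
print('tip px',proj(ci,d,True),'bore',proj(ci,[.446,-.0408,.09],True),'far edge',proj(ci,d+R[:,0]*.009,True))
print('S tip',proj(S,d),'S bore',proj(S,[.446,-.0408,.09]))
a=cv2.imread('pics/w4.png')[130:230,200:340];b=cv2.imread('pics/s4.png')[165:265,180:320]
cv2.imwrite('pics/c4.png',np.hstack([cv2.resize(x,(400,286),interpolation=cv2.INTER_CUBIC) for x in(a,b)]))
E
```

```text
clock: 7.72
tool_pos: [0.4461, -0.0401, 0.2215]
ee_rot: [[-0.155, 0.988, 0.0], [0.988, 0.155, 0.0], [0.0, 0.0, -1.0]]
contact_force: [0.3, 0.4, -2.2]
width: 0.0284
[ 0.44620766 -0.03996629  0.22174716]
tip px (np.float64(275.1464473742877), np.float64(201.0593321818724)) bore (np.float64(274.7881057780089), np.float64(197.40518430963334)) far edge (np.float64(275.1280407429164), np.float64(190.79824412807585))
S tip (np.float64(252.10528717703835), np.float64(213.07007178794026)) S bore (np.float64(251.89719503083793), np.float64(216.80254997061527))
```

View pics/c4.png

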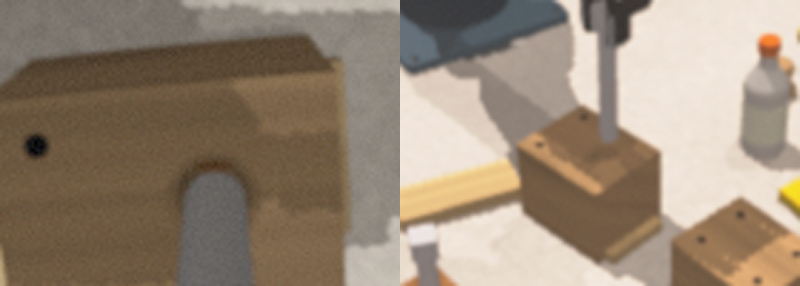

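Wrist crop: the tip sits inside the mouth's outline, with the rim showing evenly round it (top of rim at about full-image y 186). It's aligned, so I'm going down.

```bash
python3 -m crank '[[0,0,0.008,0,0,0,0.02],[0,0,0.008,0,0,0,0.02],[0,0,0.008,0,0,0,0.02],[0,0,0,0,0,0,0.02]]';python3 -m crank '[[0,0,0.008,0,0,0,0.02],[0,0,0.008,0,0,0,0.02],[0,0,0.008,0,0,0,0.02],[0,0,0,0,0,0,0.02]]'
```

```text
clock: 8.32
tool_pos: [0.4451, -0.0397, 0.1965]
ee_rot: [[-0.157, 0.988, -0.002], [0.988, 0.157, 0.0], [0.0, -0.002, -1.0]]
contact_force: [0.1, -0.5, -0.8]
width: 0.0283
clock: 8.82
tool_pos: [0.4452, -0.0397, 0.1726]
ee_rot: [[-0.157, 0.988, -0.001], [0.988, 0.157, 0.0], [0.0, -0.001, -1.0]]
contact_force: [0.3, -1.1, -1.0]
width: 0.0282
```

```bash
python3 -m crank '[[0,0,0.005,0,0,0,0.02],[0,0,0.003,0,0,0,0.02]]';python3 -m crank '[[0,0,0.004,0,0,0,0.02],[0,0,0.003,0,0,0,0.02]]'
```

```text
clock: 9.07
tool_pos: [0.4458, -0.0397, 0.1651]
ee_rot: [[-0.156, 0.988, 0.0], [0.988, 0.156, -0.0], [-0.0, 0.0, -1.0]]
contact_force: [-0.7, -1.1, 0.6]
width: 0.0285
clock: 9.32
tool_pos: [0.4458, -0.0397, 0.1581]
ee_rot: [[-0.156, 0.988, 0.0], [0.988, 0.156, -0.0], [-0.0, 0.0, -1.0]]
contact_force: [0.0, -0.8, 0.2]
width: 0.0281
```

```bash
python3 -m crank '[[0,0,0.004,0,0,0,0.02],[0,0,0.002,0,0,0,0.02]]'
```

```text
clock: 9.57
tool_pos: [0.4457, -0.0397, 0.1521]
ee_rot: [[-0.156, 0.988, -0.0], [0.988, 0.156, -0.0], [-0.0, -0.0, -1.0]]
contact_force: [0.1, -1.5, 0.2]
width: 0.0288
```

```bash
python3 -m crank '[[0,0,0.003,0,0,0,0.02],[0,0,0.002,0,0,0,0.02]]'
```

```text
clock: 9.82
tool_pos: [0.4457, -0.0398, 0.1471]
ee_rot: [[-0.156, 0.988, -0.0], [0.988, 0.156, -0.0], [-0.0, -0.0, -1.0]]
contact_force: [0.1, -2.8, -0.5]
width: 0.0281
```

```bash
python3 -m crank '[[0,0,0.003,0,0,0,0.02],[0,0,0.001,0,0,0,0.02]]'
```

```text
clock: 10.07
tool_pos: [0.4457, -0.0397, 0.1431]
ee_rot: [[-0.156, 0.988, -0.0], [0.988, 0.156, -0.0], [-0.0, -0.0, -1.0]]
contact_force: [0.3, -1.9, 0.1]
width: 0.0287
```

```bash
python3 -m crank '[[0,0,0.003,0,0,0,0.02],[0,0,0.001,0,0,0,0.02]]'
```

```text
clock: 10.32
tool_pos: [0.4457, -0.0397, 0.1391]
ee_rot: [[-0.156, 0.988, -0.0], [0.988, 0.156, -0.0], [-0.0, -0.0, -1.0]]
contact_force: [-0.3, -2.3, 0.4]
width: 0.0282
```

```bash
python3 -m crank '[[-0.001,0,0.002,0,0,0,0.02],[0,0,0.001,0,0,0,0.02]]'
```

```text
clock: 10.58
tool_pos: [0.4466, -0.0405, 0.1372]
ee_rot: [[-0.156, 0.988, 0.001], [0.988, 0.156, -0.0], [-0.001, 0.001, -1.0]]
contact_force: [-3.8, -2.1, 22.3]
width: 0.0284
```

```bash
python3 -m crank '[[0,0,0.002,0,0,0,0.02],[0,0,0.001,0,0,0,0.02]]'
```

```text
clock: 10.82
tool_pos: [0.4482, -0.0409, 0.1369]
ee_rot: [[-0.156, 0.988, 0.004], [0.988, 0.156, -0.003], [-0.003, 0.003, -1.0]]
contact_force: [-10.0, -3.1, 54.1]
width: 0.0284
```

It bottomed at TCP z≈0.137, with the force rising to 54 N. I'm relieving the push, then opening.

```bash
python3 -m crank '[[0,0,-0.003,0,0,0,0.02],[0,0,-0.001,0,0,0,0.02],[0,0,0,0,0,0,0.02]]' 20; python3 -m crank '[[0,0,0,0,0,0,0.05],[0,0,0,0,0,0,0.085],[0,0,0,0,0,0,0.085],[0,0,0,0,0,0,0.085],[0,0,0,0,0,0,0.085]]'
```

```text
clock: 11.2
tool_pos: [0.4462, -0.0404, 0.1374]
ee_rot: [[-0.157, 0.988, 0.0], [0.988, 0.157, 0.0], [0.0, 0.001, -1.0]]
contact_force: [-0.2, -1.0, 5.6]
width: 0.0286
clock: 11.82
tool_pos: [0.4459, -0.0406, 0.1372]
ee_rot: [[-0.156, 0.988, -0.0], [0.988, 0.156, 0.0], [0.0, -0.0, -1.0]]
contact_force: [1.5, 0.0, 0.1]
width: 0.0849
```

```bash
python3 -m crank '[[0,0,-0.01,0,0,0,0.085],[0,0,-0.02,0,0,0,0.085],[0,0,-0.025,0,0,0,0.085],[0,0,-0.02,0,0,0,0.085],[0,0,0,0,0,0,0],[0,0,0,0,0,0,0],[0,0,0,0,0,0,0],[0,0,0,0,0,0,0],[0,0,0,0,0,0,0],[0,0,0,0,0,0,0]]'
python3 - <<'E'
from h import *
import pickle
im,ci=snap('wrist','w5.png');im2,S=snap('scene','s5.png')
s=manip.state();print(s['tool_pos'],s['width'],s['contact_force'])
pickle.dump((ci,S),open('c5.pkl','wb'))
print(proj(ci,[.446,-.0408,.1685],True),proj(S,[.446,-.0408,.1685]))
a=cv2.imread('pics/w5.png')[110:290,140:420];b=cv2.imread('pics/s5.png')[120:270,170:400]
cv2.imwrite('pics/c5.png',np.hstack([cv2.resize(a,None,fx=1.43,fy=1.43,interpolation=cv2.INTER_CUBIC)[:257,:400],cv2.resize(b,(394,257),interpolation=cv2.INTER_CUBIC)]))
E
```

```text
clock: 13.08
tool_pos: [0.4458, -0.0406, 0.2122]
ee_rot: [[-0.156, 0.988, -0.0], [0.988, 0.156, 0.0], [0.0, -0.0, -1.0]]
contact_force: [-1.2, -0.3, -1.1]
width: 0.0002
[ 0.44586628 -0.04062359  0.21223692] -0.0002158012161700369 [-0.26227369 -0.03156771  0.27109383]
(np.float64(275.03330720235243), np.float64(237.88965986470828)) (np.float64(251.3395146766917), np.float64(193.98599019527555))
```

View pics/c5.png

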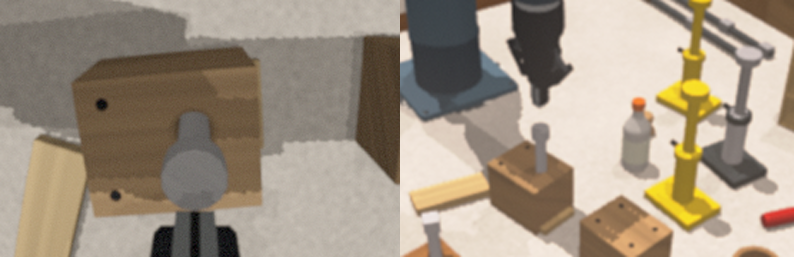

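The rod stands in the bore, with its head at scene (251,194) as predicted. I'm touching its top with the shut fingers for a height reference.

```bash
python3 -m crank '[[0,0,0.015,0,0,0,0],[0,0,0.015,0,0,0,0],[0,0,0.007,0,0,0,0],[0,0,0,0,0,0,0],[0,0,0,0,0,0,0]]'; python3 -m crank '[[0,0,0.002,0,0,0,0],[0,0,0.002,0,0,0,0]]'
```

```text
clock: 13.8
tool_pos: [0.4461, -0.0406, 0.1754]
ee_rot: [[-0.157, 0.988, 0.0], [0.988, 0.157, 0.0], [-0.0, 0.0, -1.0]]
contact_force: [-0.6, -0.1, 0.8]
width: 0.0001
clock: 14.05
tool_pos: [0.4461, -0.0407, 0.1714]
ee_rot: [[-0.156, 0.988, 0.001], [0.988, 0.156, -0.0], [-0.0, 0.001, -1.0]]
contact_force: [0.2, -0.1, 0.2]
width: -0.0001
```

```bash
python3 -m crank '[[0,0,0.001,0,0,0,0],[0,0,0.001,0,0,0,0]]'
```

```text
clock: 14.3
tool_pos: [0.4459, -0.0407, 0.1692]
ee_rot: [[-0.156, 0.988, 0.0], [0.988, 0.156, -0.0], [-0.0, 0.0, -1.0]]
contact_force: [-0.2, 0.5, -0.5]
width: 0.0003
```

```bash
python3 -m crank '[[0,0,0.001,0,0,0,0],[0,0,0,0,0,0,0]]'
```

```text
clock: 14.55
tool_pos: [0.447, -0.0405, 0.1691]
ee_rot: [[-0.156, 0.988, 0.002], [0.988, 0.156, -0.0], [-0.001, 0.002, -1.0]]
contact_force: [-0.2, 0.3, 6.4]
width: 0.0001
```

```bash
python3 -m crank '[[0,0,0.001,0,0,0,0],[0,0,0,0,0,0,0]]'
```

```text
clock: 14.8
tool_pos: [0.4482, -0.0405, 0.169]
ee_rot: [[-0.156, 0.988, 0.005], [0.988, 0.156, -0.0], [-0.001, 0.005, -1.0]]
contact_force: [0.1, -0.3, 13.3]
width: 0.0002
```

Contact on the rod top reads TCP z = 0.1690 (6–13 N). I'm lifting and going over to the grey gauge.

```bash
python3 -m crank '[[0,0,-0.01,0,0,0,0],[0,0,-0.03,0,0,0,0],[0,0,-0.04,0,0,0,0],[0,0,-0.04,0,0,0,0],[0,0,-0.02,0,0,0,0],[0.03,0.015,0,0,0,0,0],[0.04,0.02,0,0,0,0,0],[0.04,0.02,0,0,0,0,0],[0.04,0.02,0,0,0,0,0]]'; python3 -m crank '[[0.04,0.02,0,0,0,0,0],[0.04,0.02,0,0,0,0,0],[0.03,0.015,0,0,0,0,0],[0.028,0.01,0,0,0,0,0],[0,0,0,0,0,0,0],[0,0,0,0,0,0,0]]'
python3 - <<'E'
from h import *
import pickle
im,ci=snap('wrist','w6.png');s=manip.state();pickle.dump((ci,s),open('c6.pkl','wb'))
print(s['tool_pos'],s['q']); print(proj(ci,[.5325,.306,.232],True))
print('rod/bore',proj(ci,[.446,-.0408,.1685],True))
E
```

```text
clock: 15.92
tool_pos: [0.4966, 0.1203, 0.3074]
ee_rot: [[-0.156, 0.988, -0.0], [0.988, 0.156, -0.0], [-0.0, -0.0, -1.0]]
contact_force: [0.7, 0.4, 0.4]
width: -0.0002
clock: 16.68
tool_pos: [0.539, 0.2648, 0.3071]
ee_rot: [[-0.156, 0.988, -0.001], [0.988, 0.156, -0.001], [-0.001, -0.001, -1.0]]
contact_force: [-0.1, -0.6, -0.3]
width: -0.0001
[0.53921573 0.26434095 0.30716944] [-0.02063652  0.47571535 -0.71790408  1.55640144  0.32575157  1.23325199
 -0.63672156]
(np.float64(274.85416365214815), np.float64(162.09537338633538))
rod/bore (np.float64(175.3547703212513), np.float64(394.18606737300615))
```

View pics/w6.png

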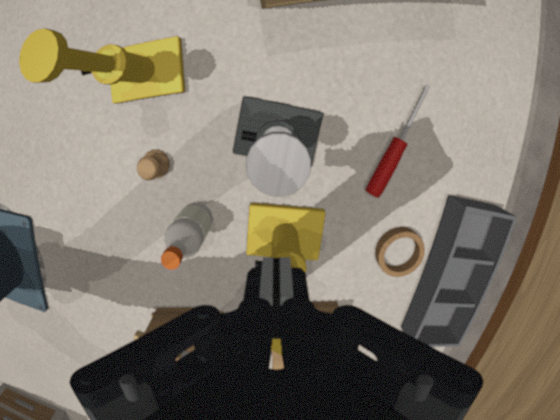

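The wrist view shows the steel head at (278.5,163.5) on the dark foot. The yellow look-alike is below the gripper and well clear, with the bottle to the left.

Run:
```python
from h import *
import pickle
ci,s=pickle.load(open('c6.pkl','rb'));p=s['tool_pos'];R=np.array(s['ee_rot'])
T=pickle.load(open('top0.pkl','rb'));S=pickle.load(open('scene0.pkl','rb'))
g=cv2.GaussianBlur(cv2.imread('pics/w6.png',0),(3,3),0)
c=cv2.HoughCircles(g[110:220,225:335],cv2.HOUGH_GRADIENT,1,30,param1=80,param2=12,minRadius=24,maxRadius=42);print(c)
u,v=c[0,0,:2]+[225,110]
b=tri([ray(ci,u,v,True),ray(T,180.1,189.7),ray(S,373,154)]);print(b,plane(ci,u,v,b[2],True),R.T@(b-p))
```

```text
[[[53.5 51.5 34.4]]]
[0.53434726 0.30640222 0.22657984] [0.53508774 0.30577479 0.22657984] [0.04239574 0.00175071 0.08054236]
```

```bash
python3 -m crank '[[0.02,0.002,0,0,0,0,0],[0.022,0,0,0,0,0,0],[0,0,0,0,0,0,0],[0,0,0.02,0,0,0,0],[0,0,0.02,0,0,0,0],[0,0,0.015,0,0,0,0],[0,0,0.006,0,0,0,0],[0,0,0,0,0,0,0]]'; python3 -m crank '[[0,0,0.004,0,0,0,0],[0,0,0.004,0,0,0,0],[0,0,0.004,0,0,0,0],[0,0,0.004,0,0,0,0],[0,0,0.004,0,0,0,0],[0,0,0.004,0,0,0,0]]'
```

```text
clock: 17.73
tool_pos: [0.5345, 0.3074, 0.246]
ee_rot: [[-0.156, 0.988, -0.0], [0.988, 0.156, -0.0], [-0.0, -0.001, -1.0]]
contact_force: [-0.7, 0.2, -0.4]
width: -0.0003
clock: 18.48
tool_pos: [0.5348, 0.3077, 0.2223]
ee_rot: [[-0.156, 0.988, 0.001], [0.988, 0.156, 0.0], [0.0, 0.001, -1.0]]
contact_force: [0.8, -0.3, 5.1]
width: -0.0
```

Pushing at 5 N, so the column is sliding. I have 53.3 mm left to go to 0.169.

```bash
python3 -m crank '[[0,0,0.005,0,0,0,0],[0,0,0.006,0,0,0,0],[0,0,0.006,0,0,0,0],[0,0,0.006,0,0,0,0],[0,0,0.006,0,0,0,0],[0,0,0.006,0,0,0,0],[0,0,0.006,0,0,0,0],[0,0,0.005,0,0,0,0],[0,0,0.003,0,0,0,0],[0,0,0,0,0,0,0]]'
```

```text
clock: 19.73
tool_pos: [0.534, 0.3072, 0.1727]
ee_rot: [[-0.156, 0.988, -0.001], [0.988, 0.156, -0.001], [-0.001, -0.001, -1.0]]
contact_force: [0.7, 0.2, 2.0]
width: 0.0
```

```bash
python3 -m crank '[[0,0,0.002,0,0,0,0],[0,0,0.001,0,0,0,0],[0,0,0,0,0,0,0],[0,0,0,0,0,0,0]]'
```

```text
clock: 20.23
tool_pos: [0.5341, 0.3072, 0.17]
ee_rot: [[-0.156, 0.988, -0.001], [0.988, 0.156, -0.001], [-0.001, -0.001, -1.0]]
contact_force: [-0.8, -0.8, 2.7]
width: -0.0004
```

```bash
python3 -m crank '[[0,0,0.001,0,0,0,0],[0,0,0,0,0,0,0],[0,0,0,0,0,0,0]]'; python3 -c "
from workcell import manip
print(manip.state()['tool_pos'])"
```

```text
clock: 20.6
tool_pos: [0.5341, 0.3072, 0.1691]
ee_rot: [[-0.156, 0.988, -0.001], [0.988, 0.156, -0.001], [-0.001, -0.001, -1.0]]
contact_force: [-1.9, -0.6, 3.0]
width: -0.0003
[0.53413614 0.30723723 0.16905144]
```

Level with the reference (0.1690). I'm lifting clear and checking.

```bash
python3 -m crank '[[0,0,-0.005,0,0,0,0],[0,0,-0.02,0,0,0,0],[0,0,-0.04,0,0,0,0],[0,0,-0.04,0,0,0,0],[0,0,-0.03,0,0,0,0],[-0.04,0.03,0,0,0,0,0],[-0.04,0.03,0,0,0,0,0],[0,0,0,0,0,0,0],[0,0,0,0,0,0,0]]'
python3 - <<'E'
from h import *
import pickle
im,S=snap('scene','s7.png');im2,T=snap('top','t7.png');im3,W=snap('wrist','w7.png')
for n,p in(('rod',[.446,-.0408,.169]),('col',[.5345,.3065,.169])):print(n,proj(S,p),proj(T,p),proj(W,p,True))
f=lambda a,c,w:cv2.resize(cv2.getRectSubPix(a,(w,w*3//4),(float(c[0]),float(c[1]))),(400,300),interpolation=cv2.INTER_CUBIC)
s=cv2.imread('pics/s7.png');t=cv2.imread('pics/t7.png');w=cv2.imread('pics/w7.png')
r=[.446,-.0408,.169];c=[.5345,.3065,.169]
cv2.imwrite('pics/c7.png',np.vstack([np.hstack([f(s,proj(S,r),80),f(s,proj(S,c),80)]),np.hstack([f(t,proj(T,r),80),cv2.resize(w,(400,300))])]))
E
```

```text
clock: 21.72
tool_pos: [0.606, 0.2387, 0.3053]
ee_rot: [[-0.157, 0.988, 0.0], [0.988, 0.157, 0.001], [0.001, 0.001, -1.0]]
contact_force: [-0.9, 0.2, 0.5]
width: 0.0
rod (np.float64(251.3358204624508), np.float64(193.8348475928452)) (np.float64(307.0963092123733), np.float64(221.3662239838604)) (np.float64(127.61689148936213), np.float64(374.05348127557744))
col (np.float64(370.0899732181724), np.float64(171.0912193451175)) (np.float64(185.00422179003615), np.float64(191.71681254812864)) (np.float64(205.76177493003715), np.float64(109.47453345679702))
```

View pics/c7.png

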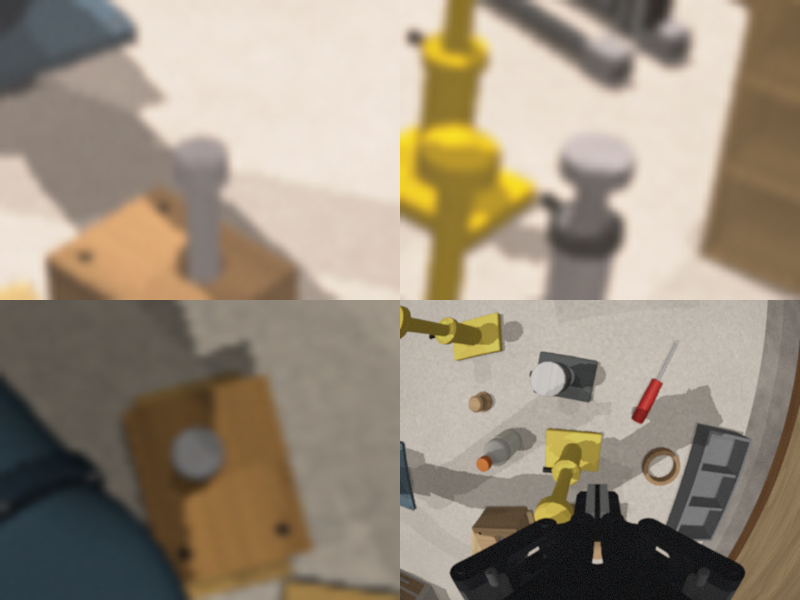

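The rod stands upright in the bore and the steel head is within about 1 px of its predicted place for z=0.169. The yellow gauges are untouched and the gripper is clear.

```bash
python3 -c "
from workcell import manip
print(manip.finish_job())"
```

```text
the job is handed in; nothing more can be done
None
```

The job is handed in at about 22 s. The depth rod stands in the wide bore on its bottom, and the steel gauge head is pushed down level with the rod's top.

- **Rod:** I gripped it by its round head, took it out of the middle rack hole and kept hold of it down the bore. It bottomed about 71 mm deep, with the wrist force reaching 54 N, and I then released it.
- **Reading:** Touching the rod's top with shut fingers read TCP z = 0.1690–0.1691. I pushed the column with the same fingers until the TCP read 0.1691, then lifted clear.
- **Last checks:** The final pictures show the rod upright in the bore and the gripper touching nothing. The column top is within about 1 px of where z = 0.169 should appear. Both yellow gauges and the plain block are where they were.
- **Disagreements:** The top and wrist cameras differed by about 2–3 mm on the bore position. I used the wrist value, and the rod went in with at most about 3 N of side force on the way down. Triangulated heights read a few millimetres low, so the levelling relies on the touch readings instead.

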